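Wedge up the specimen board and hold it

ROBOT

A 6-joint arm with a two-finger parallel gripper is mounted at the origin on the work surface. World frame = base frame: x ahead of the robot, y to its left, z up, the work surface at z = 0. Lengths are in m, angles in degrees, forces in N, time in s.
With the tool pointing down it reaches from about 0.25 to 0.725 m from the base axis. Payload 9.7 kg.
Tool frame: the origin (TCP) lies at the very end of the fingers, on their centre line; the grasp point (between the pads) lies 19 mm behind it (bot.hold_point_z is the distance from the TCP to the grasp point, in m); z points along the fingers, y is the line along which they close (so a half turn about z gives the same grasp; the last joint's range is limited). The gripper opens to 85 mm and grips with 20 to 120 N. Pads are 22 mm wide; open, the fingers measure 114 mm over their backs; the gripper's body (76 mm by 85 mm) begins 54 mm behind the grasp point. The pads swing forward as they close: fully open they stand 13 mm farther back than shut.
Start: joints at [69.614, 4.979, 10.078, 95.1, 0, 90], TCP at [0.192, 0.516, 0.231] pointing down, gripper open.
Joint ranges: [-179.16, 179.16], [-48.56, 103.87], [-65.8, 70.77], [-126.05, 130.52], [-82.76, 87.17], [-180, 180]. Speed limits (degrees/s): [127.2, 127.2, 147.25, 180, 180, 180].

INTERFACE

Orientations are given as [roll, pitch, yaw] about the fixed x, y, z axes, in that order (R = Rz(yaw) Ry(pitch) Rx(roll)).
In Python, from workcell import bot gives the robot as it stands.
- The arm moves only by the tool play_rows, never from a script. Its argument "targets" is a list of rows, each an object with "grip": the closure in counts, from 0 (fully open) to 255 (shut); "linear": the shift along the world's x, y, z in cm, a list of three; "delta_rot": the turn, a rotation vector about the world's x, y, z in rad, a list of three. A call has 1 to 10 rows; each row is the pose to reach, as a shift and turn from the pose commanded when the call began; what a row does not reach only later rows make up. A row lasts 1/10 s, in which the tool goes at most 50 mm and 8.59 degrees, less where a joint would pass 70% of its speed; a pose out of reach is approached as far as the arm can. A call with a gripper value outside its range is refused whole. The fingers move at their own pace and stop on an object; "force" is the grip in N (left out, the last holds). Time passes only in rows, so rows that repeat a pose let the fingers close. It gives the time, the measured TCP pose, the force, the opening and the grip force at its end, in the units of the state.
- bot.get_obs(): the state, without advancing time (a new reading comes with each control period).
- bot.camera(name): name is "side" or "top" or "wrist"; returns a dict with "color" (480x640x3 uint8, red, green, blue), "range_z" (480x640 float32, m along the optical axis (not along the pixel's ray), 0 where there is no reading), "fov_y" (degrees; the focal length in pixels is half the picture's height over the tangent of half this angle, whatever the lens; pixels are square), "cx", "cy" (the principal point, pixels), "world_to_cam" (4x4, takes a point from world to camera coordinates). Camera axes: x right, y up, looking along -z (the intrinsics and any distortion apply to the point x, -y, -z); pixel columns grow to the right and rows downward; lengths in m; the calibration is good to about 2 mm. A picture is of the moment at which its call begins.
- bot.job_done(): hands the job in; it is judged then, once.
Trained networks look in a picture, given as the dict that the camera call returned (one of the last four; its "shot" number tells which), for a name from the list of things; names that differ only in an ending like _2 or _b are one class to them, and where a whole thing is asked for, a point or a joint stands for the part that bears it (a point fixed in the world has none). Each returns a list of dicts, best first, with "conf" (0 to 1); they miss things now and then, are a little off and sometimes report something else, mostly with a low value. They report only what shows in the picture. A call takes as long as a camera call. They do not tell look-alikes from the thing itself.
- bot.search_frame(picture, target): "box" ([left, top, right, bottom] in pixels, round what is visible of it).
- bot.trace(picture, target): "pixels" (480x640 bool, what is visible of it) and "box" ([left, top, right, bottom] in pixels, round what is visible of it).
- bot.pinpoint(picture, target): "pixel" ([column, row] in pixels: a listed point, or the origin of a listed thing).
The state is a dict: "time": time; "q": joint angles; "qd": joint speeds; "joint_efforts": joint torques, N m; "ee_pos": TCP position; "tcp_rot": TCP orientation; "wrist_force": force on the tool from outside, world axes, zero at the start; "torque": the same for the moment, N m; "opening": finger opening in m; "grasp_force": force on a finger pad.
Only numpy, scipy, OpenCV 4.12 (cv2) and the standard library are available. Lean on these libraries where they do the work, as an engineer would, in place of code of your own. Each camera call takes 0.05 s, during which the arm holds its last target. There are 200 camera calls.

TASK

Hold up the free front edge of the hinged specimen board so that I can set its screws: take the tapered wedge (not the flat spacer) by its tab, set it on the open front of the grey base plate, and push it thin end first, square to the middle of the board's front edge, gently under the board. Stop when that edge is lifted just about 5 mm above its rest, never as much as a centimetre, and finish while still gripping the wedge there, flat on the base plate. Do not touch the board with the gripper, and leave the spacer, the jar and the loupe where they are.

Things in the scene. Friction and masses are not known exactly. Their poses are not given: they have to be found in the camera images.
- stand: Fixed grey metal base plate, 310 mm (its x) by 190 mm (its y) by 10 mm high, flat on the desk. Origin: centre of its underside; +x points to the back, where the board is hinged; y is parallel to the hinge. The front part, x from -155 to -10 mm, is an open flat apron; the board covers the rest.
- board: Black specimen board, 148 x 170 x 12 mm, 0.5 to 1 kg, free hinge along its back edge; a pinned root stands up to 16 mm above its top. Origin: middle of its back lower edge, on the hinge (x 138, y 0, z 16 mm in the stand's frame); -x towards the free front edge. At rest it is level, with a 6 mm gap over the base plate; it rests on two 20 mm pads near its sides (y +-70 mm).
- board_edge (a point): Middle of the lower front edge of the board, 148 mm in front of the hinge line: at rest at x -10 mm, y 0, z 16 mm in the stand's frame. Its height tells how far the board is lifted.
- wedge: White plastic wedge, loose, flat on the desk left or right of the stand, 120 mm long (x), 80 to 160 g. Origin: centre of its underside, +x to the thin end. x -30 to +60 mm: ramp 30 mm wide, its top falling evenly from 21 mm high at x -30 to 3 mm at the thin end (1 in 5). x -60 to -30 mm: upright grip tab 30 mm long, 24 mm wide (y), 45 mm high.
- wedge_tip (a point): Middle of the lower edge of the wedge's thin end: 60 mm ahead (+x) of the wedge's origin, on its underside.
- spacer: White plastic flat spacer, loose, not to be moved. Same grip tab as the wedge (x -60 to -30 mm, 24 mm wide, 45 mm high) but with a flat plate 42 mm wide and 14 mm thick instead of a ramp; 120 mm long. Origin: centre of its underside. On the other side of the stand from the wedge.
- jar: Closed glass jar with black cap, 56 mm diameter, 75 mm high, loose, not to be moved. Origin: centre of its underside.
- loupe: Black standing loupe, 48 mm diameter, 36 mm high, loose, not to be moved. Origin: centre of its underside.
Things that resemble listed ones, but are neither listed nor needed, are in the scene too. Leave any blue or green look-alike of the wedge alone.

How it is judged:
By the outcome, as a careful person would: the job done as asked, in the order asked, and still so for the second after the job is handed in, while the arm keeps its last pose, push and grip.
It also fails if it takes over 45 s, if anything falls off the work surface, if the arm or the gripper's body presses on something with over 40 N, if the wrist force passes 120 N, or if a joint passes its speed limit or range.

## Working session

There is one attempt and no reset: what is moved stays moved. The work goes in short steps, Python scripts to look and compute and a tool call to move; the robot and the scene stay as the last step left them, time stands still between calls to the robot, and variables do not carry over. Pictures are saved under pics/ and viewed, at most 10 in all, crops included, and the job is handed in when it is done.

Besides the shell and the picture viewer there is one more tool, called after "Request:" as name(argument=value, ...), one argument or row to a line, values as JSON. play_rows: Moves the arm, as the interface text tells. Its arguments: {"type":"object","properties":{"targets":{"type":"array","items":{"type":"object","properties":{"grip":{"type":"number"},"linear":{"type":"array","items":{"type":"number"}},"delta_rot":{"type":"array","items":{"type":"number"}}}}},"force":{"type":"number"}},"required":["targets"]}

```bash
mkdir -p pics; ls; cat > h.py <<'E'
import numpy as np, cv2
from workcell import bot
def shot(n,save=None):
    p=bot.camera(n)
    if save: cv2.imwrite('pics/'+save,p['color'][:,:,::-1])
    return p
def f(p): return 240/np.tan(np.radians(p['fov_y'])/2)
def unproj(p,u,v,z=None):
    """pixel -> world using depth z"""
    if z is None: z=p['range_z'][int(round(v)),int(round(u))]
    F=f(p); c=np.array([(u-p['cx'])/F*z,-(v-p['cy'])/F*z,-z,1])
    return (np.linalg.inv(p['world_to_cam'])@c)[:3]
def onplane(p,u,v,h):
    a=unproj(p,u,v,0.); b=unproj(p,u,v,1.)
    return a+(b-a)*(h-a[2])/(b[2]-a[2])
def cloud(p,m=None):
    F=f(p); z=p['range_z']; v,u=np.nonzero((z>0) if m is None else (m&(z>0)))
    d=z[v,u]; c=np.stack([(u-p['cx'])/F*d,-(v-p['cy'])/F*d,-d,np.ones_like(d)])
    return (np.linalg.inv(p['world_to_cam'])@c)[:3].T,u,v
E
python3 - <<'E'
from h import *
for n in ('top','side'):
    p=shot(n,n+'0.png'); print(n,{k:(p[k] if k!='world_to_cam' else np.linalg.inv(p[k]).round(3).tolist()) for k in p if k not in('color','range_z')})
    for t in ('stand','board','board_edge','wedge','wedge_tip','spacer','jar','loupe'):
        if t not in('board_edge','wedge_tip'): print(t,[(r['box'],round(r['conf'],2)) for r in bot.search_frame(p,t)])
        print('  pt',[(np.round(r['pixel']).tolist(),round(r['conf'],2)) for r in bot.pinpoint(p,t)])
print(bot.get_obs())
E
```

```text
pics
top {'fov_y': 52.865324377128886, 'cx': 317.87755334631254, 'cy': 237.20924648321383, 'world_to_cam': [[-0.02, 0.998, -0.056, 0.466], [-1.0, -0.019, 0.014, -0.039], [0.013, 0.057, 0.998, 1.076], [0.0, 0.0, 0.0, 1.0]], 'shot': 1}
stand [([237.7, 117.7, 344.7, 277.4], 0.73)]
  pt []
board [([235.2, 126.2, 329.5, 205.9], 0.67)]
  pt [([274.0, 135.0], 0.74)]
  pt [([290.0, 203.0], 0.92), ([292.0, 196.0], 0.43)]
wedge [([472.7, 245.1, 504.0, 295.7], 0.86), ([372.2, 323.8, 427.7, 353.8], 0.68), ([404.7, 237.8, 442.3, 290.0], 0.57)]
  pt [([400.0, 335.0], 0.95), ([485.0, 270.0], 0.91), ([421.0, 262.0], 0.81)]
  pt [([434.0, 239.0], 0.81), ([373.0, 327.0], 0.7), ([496.0, 294.0], 0.55)]
spacer [([150.0, 236.6, 174.2, 293.5], 0.8)]
  pt [([165.0, 264.0], 0.76), ([427.0, 260.0], 0.67)]
jar []
  pt [([146.0, 183.0], 0.8)]
loupe [([433.1, 162.2, 451.8, 186.2], 0.92)]
  pt [([439.0, 172.0], 0.89)]
side {'fov_y': 44.326855902705056, 'cx': 320.2230281850902, 'cy': 238.0667079900066, 'world_to_cam': [[0.979, 0.108, -0.171, 0.344], [-0.203, 0.504, -0.839, -1.052], [-0.004, 0.857, 0.516, 0.668], [
[... 811 characters left out ...]
, 0.74)]
{'time': 1.5, 'q': array([ 6.96150871e+01,  4.97819357e+00,  1.00789387e+01,  9.51008479e+01,
       -2.78512298e-03,  9.00001585e+01]), 'qd': array([ 2.62700143e-02, -8.15384018e-02, -2.77778991e-02, -1.93996077e-05,
        5.12878160e-02, -1.10955069e-02]), 'joint_efforts': array([ 2.83192880e-03, -5.20098209e+01,  4.64859581e+01,  1.58168456e-03,
        1.44296496e-04, -1.04961953e-05]), 'ee_pos': array([0.19158839, 0.51554139, 0.23129742]), 'tcp_rot': array([-1.79999897e+02,  2.78512326e-03,  1.59614929e+02]), 'wrist_force': array([0.10779295, 0.32769076, 0.03574133]), 'torque': array([ 0.03607684, -0.07233947,  0.05272954]), 'grasp_force': 0.0, 'opening': 0.08588793893148819}
```

```bash
python3 - <<'E'
import cv2
a=cv2.imread('pics/top0.png'); b=cv2.imread('pics/side0.png')
cv2.imwrite('pics/top1.png',cv2.resize(a[100:370,130:520],None,fx=2,fy=2,interpolation=cv2.INTER_CUBIC))
cv2.imwrite('pics/side1.png',cv2.resize(b[140:430,170:450],None,fx=2,fy=2,interpolation=cv2.INTER_CUBIC))
E
```

```text
(no output)
```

View pics/top1.png

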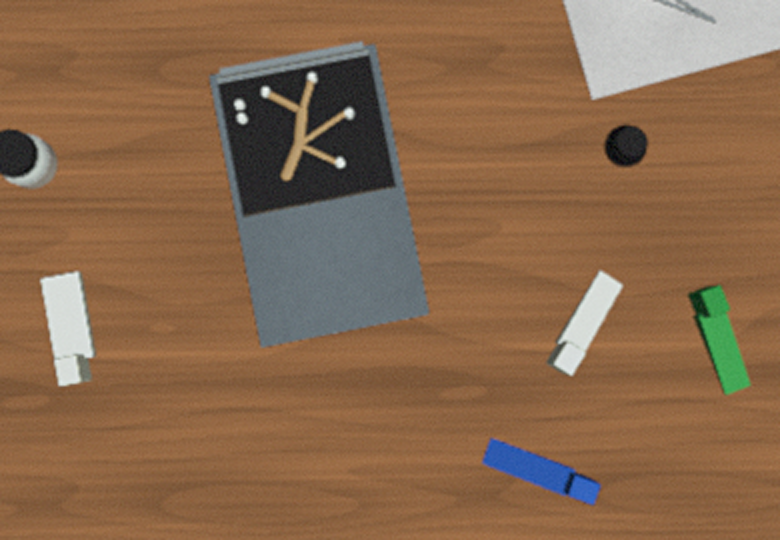

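View pics/side1.png

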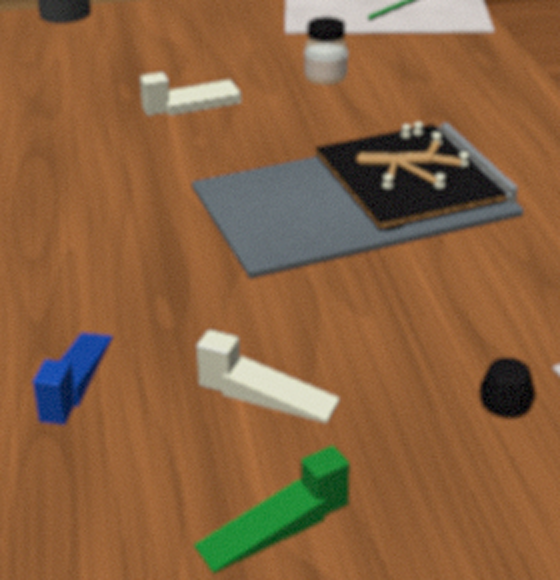

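Top view candidates: white with narrow falling ramp, tab (414,278), tip (436,238); white wide flat piece at (163,264) is the spacer; blue (400,335) and green (488,270) are look-alikes. The white right one is the wedge: its ramp tapers in the side crop (tab at side px (278,320), tip (335,345)), and the other white piece is flat. Stand with board: board at top px (283,165), apron towards the robot.

```bash
cat >> h.py <<'E'
def hsv(p): return cv2.cvtColor(p['color'],cv2.COLOR_RGB2HSV)
def white(p):
    h=hsv(p); return (h[...,1]<70)&(h[...,2]>120)
def wedgefit(P):
    """P: world pts of white wedge; returns axis yaw, tab-top pts centre"""
    t=P[(P[:,2]>.038)&(P[:,2]<.052)]; r=P[(P[:,2]>.0)&(P[:,2]<.026)]
    return t,r
E
python3 - <<'E'
from h import *
for n in ('top','side'):
    p=shot(n); P,u,v=cloud(p,white(p))
    k=(P[:,0]>.3)&(P[:,0]<.6)&(P[:,1]<-.12)&(P[:,1]>-.42)&(P[:,2]<.06)
    P=P[k]; u=u[k]; v=v[k]; t,r=wedgefit(P)
    print(n,len(P),'u',u.min(),u.max(),'v',v.min(),v.max())
    for nm,q in(('tab',t),('ramp',r)):
        if len(q)>3: print(nm,len(q),q.mean(0).round(4),'z',np.percentile(q[:,2],[5,50,95]).round(4),cv2.minAreaRect((q[:,:2]*1000).astype(np.float32)))
    if len(P): print('all',cv2.minAreaRect((P[:,:2]*1000).astype(np.float32)))
    # stand
    h=hsv(p); P,u,v=cloud(p); k=(P[:,2]>.006)&(P[:,2]<.06)&(P[:,0]>.35)&(P[:,0]<.8)&(P[:,1]>-.12)&(P[:,1]<.22)
    Q=P[k]; print('stand all',len(Q),cv2.minAreaRect((Q[:,:2]*1000).astype(np.float32)))
    hh=h[v[k],u[k]]; g=(hh[:,0]>90)&(hh[:,0]<130)&(hh[:,2]>60)
    G=Q[g]; print('grey z',np.percentile(G[:,2],[5,50,95]).round(4)); G=G[G[:,2]<.016]; print('apron',len(G),G.mean(0),cv2.minAreaRect((G[:,:2]*1000).astype(np.float32)))
    B=Q[(hh[:,2]<60)]; print('board z',np.percentile(B[:,2],[5,50,95]).round(4),cv2.minAreaRect((B[B[:,2]<.034][:,:2]*1000).astype(np.float32)))
    D=P[(P[:,2]<.004)&(P[:,2]>-.01)]; print('desk z',np.median(P[(abs(P[:,2])<.01)&(P[:,0]>.3)&(P[:,0]<.45),2]))
    for t in('wedge','wedge_tip','board_edge'):
        for rr in bot.pinpoint(p,t):
            w=onplane(p,*rr['pixel'],.016 if t=='board_edge' else 0.); print(t,w.round(4),round(rr['conf'],2))
E
```

```text
top 765 u 372 441 v 235 339
tab 155 [ 0.4308 -0.2566  0.0448] z [0.0413 0.045  0.0475] ((430.8172607421875, -256.7559814453125), (23.65730857849121, 29.949596405029297), 56.699283599853516)
ramp 582 [ 0.4777 -0.2888  0.0112] z [0.0015 0.0114 0.0203] ((397.8682556152344, -272.549072265625), (92.59589385986328, 252.11257934570312), 56.834712982177734)
all ((397.1835632324219, -272.22454833984375), (96.04069519042969, 252.52468872070312), 55.458106994628906)
stand all 11822 ((571.7728881835938, 33.56309509277344), (438.2212829589844, 309.2323303222656), 1.0544519424438477)
grey z [0.0072 0.0102 0.0255]
apron 5791 [ 0.54865735 -0.00442138  0.01003655] ((617.0112915039062, 8.905097961425781), (307.2056579589844, 187.67892456054688), 10.118416786193848)
board z [0.0247 0.0279 0.031 ] ((680.6154174804688, 19.92675018310547), (147.40335083007812, 167.67166137695312), 10.155363082885742)
desk z 7.33191973394387e-05
wedge [ 0.4404 -0.4323  0.    ] 0.92
wedge [ 0.3031 -0.2345  0.    ] 0.89
wedge [ 0.4675 -0.2862  0.    ] 0.63
wedge_tip [ 0.3262 -0.1718  0.    ] 0.74
wedge_tip [ 0.5123 -0.314   
[... 572 characters left out ...]
0.31640625, 5.951622009277344), (313.5626525878906, 197.30563354492188), 9.614901542663574)
grey z [0.0086 0.0109 0.0136]
apron 3731 [ 0.55842661 -0.02045841  0.01081219] ((618.5576171875, 4.9339599609375), (307.3834533691406, 194.10069274902344), 9.782217979431152)
board z [0.0268 0.0289 0.031 ] ((681.5020141601562, 17.81739044189453), (150.25254821777344, 172.46083068847656), 10.122401237487793)
desk z 0.0006680012643391908
wedge [ 0.3055 -0.2227  0.    ] 0.92
wedge [ 0.4729 -0.2797  0.    ] 0.84
wedge [ 0.4515 -0.4297  0.    ] 0.56
wedge_tip [ 0.3897 -0.451   0.    ] 0.9
wedge_tip [ 0.3371 -0.1694  0.    ] 0.9
wedge_tip [ 0.524  -0.3185  0.    ] 0.79
board_edge [0.6054 0.0133 0.016 ] 0.83
```

Request:
play_rows(
  targets=[
    {"grip": 0,"linear": [4,-13,-0.5],"delta_rot": [0,0,-0.04]},
    {"grip": 0,"linear": [12,-39,-2],"delta_rot": [0,0,-0.12]},
    {"grip": 0,"linear": [12,-39,-2],"delta_rot": [0,0,-0.12]},
    {"grip": 0,"linear": [12,-39,-2],"delta_rot": [0,0,-0.12]},
    {"grip": 0,"linear": [12,-39,-2],"delta_rot": [0,0,-0.12]},
    {"grip": 0,"linear": [12,-39,-2],"delta_rot": [0,0,-0.12]},
    {"grip": 0,"linear": [12,-39,-2],"delta_rot": [0,0,-0.12]},
    {"grip": 0,"linear": [12,-39,-2],"delta_rot": [0,0,-0.12]},
    {"grip": 0,"linear": [12,-39,-2],"delta_rot": [0,0,-0.12]},
  ],
)

```text
time: 2.8
ee_pos: [0.3123, 0.1215, 0.2114]
tcp_rot: [-180.0, 0.1, 152.4]
wrist_force: [-0.9, 1.5, 1.2]
opening: 0.0856
grasp_force: 0.0
```

```bash
python3 -c "
from h import *
o=bot.get_obs(); print(o['time'],o['q'].round(1),o['ee_pos'],o['tcp_rot'])"
```

```text
2.8 [ 21.3 -24.7 -17.7  97.   -0.1  48.9] [0.31229998 0.12154406 0.21140978] [-1.79998086e+02  7.00742108e-02  1.52387610e+02]
```

Request:
play_rows(
  targets=[
    {"grip": 0,"linear": [12,-38.4,-2.1],"delta_rot": [0,0,-0.104]},
    {"grip": 0,"linear": [12,-38.4,-2.1],"delta_rot": [0,0,-0.104]},
    {"grip": 0,"linear": [12,-38.4,-2.1],"delta_rot": [0,0,-0.104]},
    {"grip": 0,"linear": [12,-38.4,-2.1],"delta_rot": [0,0,-0.104]},
    {"grip": 0,"linear": [12,-38.4,-2.1],"delta_rot": [0,0,-0.104]},
    {"grip": 0,"linear": [12,-38.4,-2.1],"delta_rot": [0,0,-0.104]},
    {"grip": 0,"linear": [12,-38.4,-2.1],"delta_rot": [0,0,-0.104]},
    {"grip": 0,"linear": [12,-38.4,-2.1],"delta_rot": [0,0,-0.104]},
    {"grip": 0,"linear": [12,-38.4,-2.1],"delta_rot": [0,0,-0.104]},
    {"grip": 0,"linear": [12,-38.4,-2.1],"delta_rot": [0,0,-0.104]},
  ],
)

```text
time: 3.8
ee_pos: [0.4316, -0.2589, 0.1894]
tcp_rot: [180.0, -0.1, 146.7]
wrist_force: [0.4, -0.1, 0.8]
opening: 0.0853
grasp_force: 0.0
```

```bash
python3 - <<'E'
from h import *
o=bot.get_obs(); print(o['time'],o['q'].round(1),o['ee_pos'].round(4),o['tcp_rot'].round(2))
p=shot('wrist','wrist0.png'); print(np.linalg.inv(p['world_to_cam']).round(3).tolist(),p['fov_y'])
P,u,v=cloud(p,white(p))
k=(P[:,0]>.39)&(P[:,0]<.55)&(P[:,1]<-.22)&(P[:,1]>-.35)&(P[:,2]<.06)&(P[:,2]>.001)
P=P[k]
t,r=wedgefit(P)
for nm,q in(('tab',t),('ramp',r),('all',P)):
    if len(q)>3: print(nm,len(q),q.mean(0).round(4),'z',np.percentile(q[:,2],[5,50,95]).round(4),cv2.minAreaRect((q[:,:2]*1000).astype(np.float32)))
E
```

```text
3.8 [-31.   -2.   -1.7  90.4   0.    2.4] [ 0.4316 -0.2589  0.1894] [ 1.7999e+02 -1.2000e-01  1.4669e+02]
[[0.549, -0.8, -0.242, 0.369], [0.836, 0.525, 0.159, -0.218], [-0.0, -0.29, 0.957, 0.332], [0.0, 0.0, 0.0, 1.0]] 60.8247954972957
tab 1336 [ 0.4304 -0.258   0.0444] z [0.0427 0.0445 0.0458] ((431.5960693359375, -258.5431823730469), (23.432613372802734, 30.658369064331055), 56.23777389526367)
ramp 3192 [ 0.4779 -0.2899  0.0119] z [0.0037 0.012  0.0194] ((469.0224914550781, -283.4028015136719), (31.674518585205078, 120.53813171386719), 55.74702835083008)
all 4625 [ 0.4629 -0.2798  0.0217] z [0.0042 0.0158 0.0452] ((468.9671325683594, -283.3651123046875), (31.674518585205078, 120.67205810546875), 55.74702835083008)
```

View pics/wrist0.png

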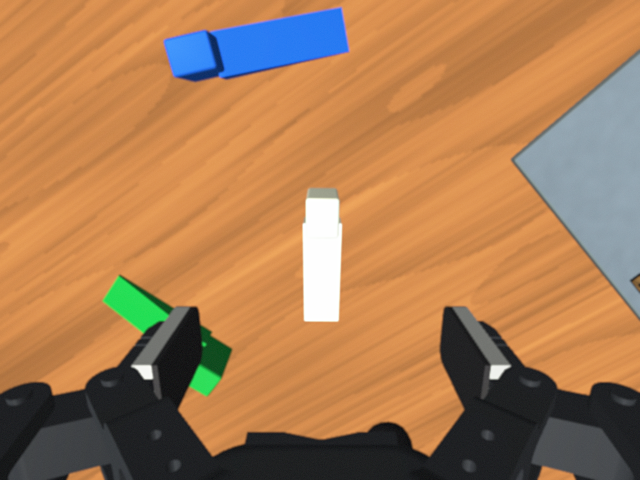

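Request:
play_rows(
  targets=[
    {"grip": 0,"linear": [0,0.1,-3],"delta_rot": [0,0,-0.014]},
    {"grip": 0,"linear": [0,0.1,-6],"delta_rot": [0,0,-0.014]},
    {"grip": 0,"linear": [0,0.1,-9],"delta_rot": [0,0,-0.014]},
    {"grip": 0,"linear": [0,0.1,-12],"delta_rot": [0,0,-0.014]},
    {"grip": 0,"linear": [0,0.1,-14.5],"delta_rot": [0,0,-0.014]},
    {"grip": 0,"linear": [0,0.1,-16.5],"delta_rot": [0,0,-0.014]},
    {"grip": 0,"linear": [0,0.1,-17.5],"delta_rot": [0,0,-0.014]},
    {"grip": 0,"linear": [0,0.1,-17.8],"delta_rot": [0,0,-0.014]},
    {"grip": 0,"linear": [0,0.1,-17.8],"delta_rot": [0,0,-0.014]},
    {"grip": 60,"linear": [0,0.1,-17.8],"delta_rot": [0,0,-0.014]},
  ],
  force=50,
)

```text
time: 4.85
ee_pos: [0.4323, -0.2575, 0.0136]
tcp_rot: [180.0, 0.1, 146.0]
wrist_force: [0.3, 0.6, 0.0]
opening: 0.0733
grasp_force: 0.0
```

Request:
play_rows(
  targets=[
    {"grip": 255,"linear": [0,0,0],"delta_rot": [0,0,0]},
    {"grip": 255,"linear": [0,0,0],"delta_rot": [0,0,0]},
    {"grip": 255,"linear": [0,0,0],"delta_rot": [0,0,0]},
    {"grip": 255,"linear": [0,0,0],"delta_rot": [0,0,0]},
    {"grip": 255,"linear": [0,0,0],"delta_rot": [0,0,0]},
    {"grip": 255,"linear": [0,0,0],"delta_rot": [0,0,0]},
    {"grip": 255,"linear": [0,0,0],"delta_rot": [0,0,0]},
    {"grip": 255,"linear": [0,0,0],"delta_rot": [0,0,0]},
  ],
)

```text
time: 5.65
ee_pos: [0.4318, -0.2576, 0.0127]
tcp_rot: [-180.0, 0.0, 146.0]
wrist_force: [-0.6, -0.3, 5.8]
opening: 0.0237
grasp_force: 49.8
```

Request:
play_rows(
  targets=[
    {"grip": 255,"linear": [0,0,2],"delta_rot": [0,0,0]},
    {"grip": 255,"linear": [0,0,5],"delta_rot": [0,0,0]},
    {"grip": 255,"linear": [0,3,8],"delta_rot": [0,0,0.1]},
    {"grip": 255,"linear": [1.5,7,8],"delta_rot": [0,0,0.2]},
    {"grip": 255,"linear": [2.5,11,8],"delta_rot": [0,0,0.32]},
    {"grip": 255,"linear": [3.5,15,8],"delta_rot": [0,0,0.45]},
    {"grip": 255,"linear": [4.5,19,8],"delta_rot": [0,0,0.58]},
    {"grip": 255,"linear": [5.3,22,8],"delta_rot": [0,0,0.68]},
    {"grip": 255,"linear": [5.8,24.1,8],"delta_rot": [0,0,0.77]},
    {"grip": 255,"linear": [5.8,24.1,8],"delta_rot": [0,0,0.77]},
  ],
)

```text
time: 6.65
ee_pos: [0.4897, -0.0142, 0.0917]
tcp_rot: [180.0, -0.0, -169.6]
wrist_force: [-0.9, -0.2, -1.0]
opening: 0.0234
grasp_force: 49.4
```

Request:
play_rows(
  targets=[
    {"grip": 255,"linear": [0,0,0],"delta_rot": [0,0,0]},
    {"grip": 255,"linear": [0,0,0],"delta_rot": [0,0,0]},
    {"grip": 255,"linear": [0,0,0],"delta_rot": [0,0,0]},
  ],
)

```text
time: 6.95
ee_pos: [0.4894, -0.0173, 0.0922]
tcp_rot: [-180.0, -0.0, -170.0]
wrist_force: [0.1, 0.3, -1.1]
opening: 0.0236
grasp_force: 49.4
```

```bash
python3 - <<'E'
from h import *
o=bot.get_obs(); print(o['time'],o['q'].round(1),o['ee_pos'].round(4),o['tcp_rot'].round(2))
p=shot('wrist','wrist1.png')
P,u,v=cloud(p); h=hsv(p)[v,u]
g=(h[:,0]>85)&(h[:,0]<130)&(h[:,2]>60)&(h[:,1]>25)&(P[:,2]>.006)&(P[:,2]<.014)&(P[:,0]>.42)
G=P[g]; print('apron',len(G),np.median(G[:,2]),cv2.minAreaRect((G[:,:2]*1000).astype(np.float32)))
k=(P[:,2]>.022)&(P[:,2]<.034)&(P[:,0]>.55)&(h[:,2]<70); B=P[k]
if len(B)>10: print('board',len(B),np.median(B[:,2]),cv2.minAreaRect((B[:,:2]*1000).astype(np.float32)))
w=(h[:,1]<70)&(h[:,2]>120)&(abs(P[:,0]-.53)<.11)&(abs(P[:,1])<.06)&(P[:,2]>.05)&(P[:,2]<.14)
W=P[w]; print('wedge',len(W),np.percentile(W[:,2],[2,50,98]),cv2.minAreaRect((W[:,:2]*1000).astype(np.float32)))
for r in bot.pinpoint(p,'board_edge'): print(onplane(p,*r['pixel'],.016),r)
E
```

```text
6.95 [ -2.   -3.7 -14.   79.7  -0.  -12. ] [ 0.4894 -0.0173  0.0922] [-1.8000e+02 -1.0000e-02 -1.7002e+02]
apron 36298 0.00966066138663374 ((560.5717163085938, -2.0371780395507812), (194.85450744628906, 187.5115966796875), 10.143759727478027)
board 366 0.027663416115737235 ((621.3763427734375, 9.125129699707031), (24.29857635498047, 169.42686462402344), 7.880693435668945)
wedge 13879 [0.08581335 0.12202927 0.12876647] ((510.89752197265625, -14.522903442382812), (76.68993377685547, 62.19376754760742), 3.437044382095337)
```

View pics/wrist1.png

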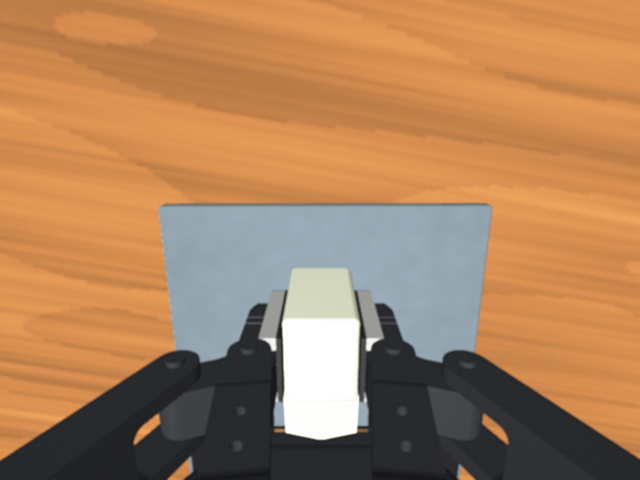

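Request:
play_rows(
  targets=[
    {"grip": 255,"linear": [0,0.2,-2],"delta_rot": [0,0,0.003]},
    {"grip": 255,"linear": [0,0.2,-4],"delta_rot": [0,0,0.003]},
    {"grip": 255,"linear": [0,0.2,-5.5],"delta_rot": [0,0,0.003]},
    {"grip": 255,"linear": [0,0.2,-6.3],"delta_rot": [0,0,0.003]},
    {"grip": 255,"linear": [0,0.2,-6.6],"delta_rot": [0,0,0.003]},
    {"grip": 255,"linear": [0,0.2,-6.7],"delta_rot": [0,0,0.003]},
    {"grip": 255,"linear": [0,0.2,-6.8],"delta_rot": [0,0,0.003]},
    {"grip": 255,"linear": [0,0.2,-6.8],"delta_rot": [0,0,0.003]},
  ],
)

```text
time: 7.85
ee_pos: [0.49, -0.0145, 0.0248]
tcp_rot: [-180.0, 0.1, -169.7]
wrist_force: [-0.4, 0.4, -1.0]
opening: 0.023
grasp_force: 49.5
```

Request:
play_rows(
  targets=[
    {"grip": 255,"linear": [0,0,-0.1],"delta_rot": [0,0,0]},
    {"grip": 255,"linear": [0,0,-0.1],"delta_rot": [0,0,0]},
    {"grip": 255,"linear": [0,0,-0.1],"delta_rot": [0,0,0]},
  ],
)

```text
time: 8.15
ee_pos: [0.4896, -0.0144, 0.0234]
tcp_rot: [-180.0, 0.0, -169.7]
wrist_force: [-0.4, -0.4, -1.8]
opening: 0.0233
grasp_force: 49.5
```

Request:
play_rows(
  targets=[
    {"grip": 255,"linear": [0,0,-0.1],"delta_rot": [0,0,0]},
    {"grip": 255,"linear": [0,0,-0.1],"delta_rot": [0,0,0]},
    {"grip": 255,"linear": [0,0,-0.1],"delta_rot": [0,0,0]},
  ],
)

```text
time: 8.45
ee_pos: [0.4897, -0.0144, 0.0227]
tcp_rot: [-180.0, 0.0, -169.7]
wrist_force: [-1.2, -0.1, 5.1]
opening: 0.0232
grasp_force: 50.0
```

```bash
cat >> h.py <<'E'
def edge_h(p,lab=''):
    """board edge height: plane fit on board black top points, evaluated at front edge"""
    P,u,v=cloud(p); h=hsv(p)[v,u]; a=np.radians(10.1); d=np.array([np.cos(a),np.sin(a)]); n=np.array([-d[1],d[0]])
    q=P[:,:2]-np.array([.618,.0065]); s=q@d; t=q@n
    k=(s>0)&(s<.12)&(abs(t)<.08)&(h[:,2]<60)&(P[:,2]>.02)&(P[:,2]<.045)
    A=np.stack([s[k],t[k],np.ones(k.sum())],1); z=P[k,2]
    for _ in range(3):
        c=np.linalg.lstsq(A,z,rcond=None)[0]; r=abs(z-A@c); m=r<max(3*np.median(r),1e-4); A,z=A[m],z[m]
    print(lab,'board n',len(z),'slope',c.round(4),'top at edge',round(c[0]*-.01+c[2],4),'lift from slope mm',round(-c[0]*148,2))
    return P,h,s,t
E
python3 - <<'E'
from h import *
p=shot('side','side2.png'); P,h,s,t=edge_h(p,'side')
w=(h[:,1]<60)&(h[:,2]>120)&(P[:,2]>.009)&(P[:,2]<.06)&(s>-.15)&(s<0)&(abs(t)<.04)
print('white s,t',np.percentile(s[w],[1,50,99]).round(4),np.percentile(t[w],[1,50,99]).round(4))
q=shot('top'); P,h,s,t=edge_h(q,'top')
w=(h[:,1]<60)&(h[:,2]>120)&(P[:,2]>.009)&(P[:,2]<.06)&(s>-.15)&(s<0)&(abs(t)<.04)
print('top white',w.sum(),np.percentile(s[w],[1,50,99]).round(4),np.percentile(t[w],[1,50,99]).round(4))
b=(h[:,2]<60)&(P[:,2]>.022)&(P[:,2]<.033)&(s>-.02)&(s<.02)&(abs(t)<.1)
print('top board t',np.percentile(t[b],[1,99]), 'front s',np.percentile(s[b],2))
r=w&(s>-.06); print('ramp t top',np.percentile(t[r],[2,50,98]) if r.sum() else None)
for pp in(p,q):
  for n in('wedge_tip','board_edge'):
    for r in bot.pinpoint(pp,n)[:3]: 
        x=onplane(pp,*r['pixel'],.01 if n=='wedge_tip' else .016); e=x[:2]-np.array([.618,.0065]); a=np.radians(10.1)
        print(n,r['pixel'],round(r['conf'],2),'s,t',(e@[np.cos(a),np.sin(a)]).round(4),(e@[-np.sin(a),np.cos(a)]).round(4))
c=p['color'][190:290,260:440,::-1]; cv2.imwrite('pics/side2c.png',cv2.resize(c,None,fx=4,fy=4,interpolation=cv2.INTER_CUBIC))
E
```

```text
side board n 1340 slope [0.0037 0.0016 0.0288] top at edge 0.0288 lift from slope mm -0.54
white s,t [-0.1479 -0.0822 -0.0095] [-0.0387 -0.0103  0.0374]
top board n 3067 slope [-0.0016  0.0009  0.028 ] top at edge 0.028 lift from slope mm 0.23
top white 52 [-0.0314 -0.0259 -0.0109] [-0.0248  0.0014  0.037 ]
top board t [-0.07981154  0.08428312] front s -0.008888775489356272
ramp t top [-0.0226438   0.00143373  0.03557611]
wedge_tip [219.2, 307.9] 0.69 s,t -0.3129 -0.1369
wedge_tip [337.2, 243.7] 0.66 s,t -0.0276 -0.0136
wedge_tip [271.3, 420.6] 0.59 s,t -0.3051 -0.4219
board_edge [342.4, 237.3] 0.55 s,t -0.0108 -0.0026
wedge_tip [496.5, 295.4] 0.86 s,t -0.304 -0.4049
wedge_tip [375.2, 325.4] 0.68 s,t -0.3155 -0.1289
wedge_tip [289.0, 207.1] 0.58 s,t -0.0232 0.0063
board_edge [291.0, 200.9] 0.7 s,t -0.0113 -0.0008
```

View pics/side2c.png

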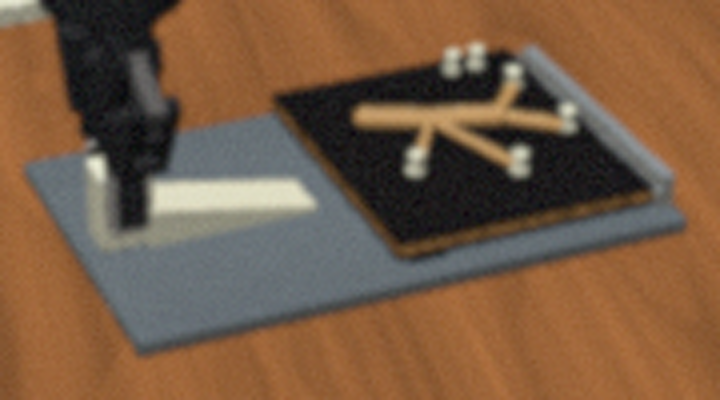

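Request:
play_rows(
  targets=[
    {"grip": 255,"linear": [0.3,0.05,0]},
    {"grip": 255,"linear": [0.74,0.13,0]},
    {"grip": 255,"linear": [1.18,0.21,0]},
    {"grip": 255,"linear": [1.62,0.29,0]},
    {"grip": 255,"linear": [1.97,0.35,0]},
    {"grip": 255,"linear": [2.26,0.4,0]},
    {"grip": 255,"linear": [2.46,0.44,0]},
    {"grip": 255,"linear": [2.46,0.44,0]},
  ],
)

```text
validation failed for argument at $.ta...
```

Request:
play_rows(
  targets=[
    {"grip": 255,"linear": [0.2,0.035,0]},
    {"grip": 255,"linear": [0.4,0.07,0]},
    {"grip": 255,"linear": [0.6,0.105,0]},
    {"grip": 255,"linear": [0.8,0.14,0]},
    {"grip": 255,"linear": [1.0,0.18,0]},
    {"grip": 255,"linear": [1.2,0.21,0]},
    {"grip": 255,"linear": [1.4,0.25,0]},
    {"grip": 255,"linear": [1.6,0.285,0]},
    {"grip": 255,"linear": [1.77,0.315,0]},
    {"grip": 255,"linear": [1.77,0.315,0]},
  ],
)

```text
validation failed for argument at $.ta...
```

```bash
python3 - <<'E'
from h import *
for n in('side','top','side','top'):
    p=shot(n); P,h,s,t=edge_h(p,n)
for r in bot.pinpoint(p,'board_edge'): print(r)
E
```

```text
side board n 1320 slope [ 0.0023 -0.0006  0.0288] top at edge 0.0288 lift from slope mm -0.34
top board n 3060 slope [-0.0015  0.0007  0.028 ] top at edge 0.028 lift from slope mm 0.22
side board n 1300 slope [0.0025 0.0004 0.0289] top at edge 0.0289 lift from slope mm -0.37
top board n 3072 slope [-0.0024  0.0006  0.028 ] top at edge 0.028 lift from slope mm 0.36
{'pixel': [291.2, 202.2], 'conf': 0.74}
```

Request:
play_rows(
  targets=[
    {"grip": 255,"linear": [0.3,0.05,0],"delta_rot": [0,0,0]},
    {"grip": 255,"linear": [0.74,0.13,0],"delta_rot": [0,0,0]},
    {"grip": 255,"linear": [1.18,0.21,0],"delta_rot": [0,0,0]},
    {"grip": 255,"linear": [1.62,0.29,0],"delta_rot": [0,0,0]},
    {"grip": 255,"linear": [1.97,0.35,0],"delta_rot": [0,0,0]},
    {"grip": 255,"linear": [2.26,0.4,0],"delta_rot": [0,0,0]},
    {"grip": 255,"linear": [2.46,0.44,0],"delta_rot": [0,0,0]},
    {"grip": 255,"linear": [2.46,0.44,0],"delta_rot": [0,0,0]},
  ],
)

```text
time: 9.8
ee_pos: [0.5143, -0.0101, 0.0227]
tcp_rot: [-180.0, 0.0, -169.7]
wrist_force: [-2.9, -0.6, 5.5]
opening: 0.0232
grasp_force: 50.4
```

Request:
play_rows(
  targets=[
    {"grip": 255,"linear": [0.2,0.035,0],"delta_rot": [0,0,0]},
    {"grip": 255,"linear": [0.4,0.07,0],"delta_rot": [0,0,0]},
    {"grip": 255,"linear": [0.6,0.105,0],"delta_rot": [0,0,0]},
    {"grip": 255,"linear": [0.8,0.14,0],"delta_rot": [0,0,0]},
    {"grip": 255,"linear": [1.0,0.18,0],"delta_rot": [0,0,0]},
    {"grip": 255,"linear": [1.2,0.21,0],"delta_rot": [0,0,0]},
    {"grip": 255,"linear": [1.4,0.25,0],"delta_rot": [0,0,0]},
    {"grip": 255,"linear": [1.6,0.285,0],"delta_rot": [0,0,0]},
    {"grip": 255,"linear": [1.77,0.315,0],"delta_rot": [0,0,0]},
    {"grip": 255,"linear": [1.77,0.315,0],"delta_rot": [0,0,0]},
  ],
)

```text
time: 10.8
ee_pos: [0.5305, -0.0072, 0.0227]
tcp_rot: [-180.0, -0.2, -169.7]
wrist_force: [-12.0, -1.7, 11.9]
opening: 0.0231
grasp_force: 51.2
```

```bash
python3 - <<'E'
from h import *
for n in('side','top','side','top'):
    p=shot(n); P,h,s,t=edge_h(p,n)
for r in bot.pinpoint(p,'board_edge'): print(r)
E
```

```text
side board n 1343 slope [-0.0146 -0.0005  0.031 ] top at edge 0.0311 lift from slope mm 2.16
top board n 1832 slope [-0.016   0.0006  0.03  ] top at edge 0.0302 lift from slope mm 2.37
side board n 1299 slope [-0.0131 -0.0012  0.0309] top at edge 0.031 lift from slope mm 1.94
top board n 1823 slope [-0.0169 -0.0001  0.03  ] top at edge 0.0302 lift from slope mm 2.51
```

Request:
play_rows(
  targets=[
    {"grip": 255,"linear": [0.15,0.025,0],"delta_rot": [0,0,0]},
    {"grip": 255,"linear": [0.3,0.055,0],"delta_rot": [0,0,0]},
    {"grip": 255,"linear": [0.45,0.08,0],"delta_rot": [0,0,0]},
    {"grip": 255,"linear": [0.6,0.105,0],"delta_rot": [0,0,0]},
    {"grip": 255,"linear": [0.75,0.135,0],"delta_rot": [0,0,0]},
    {"grip": 255,"linear": [0.9,0.16,0],"delta_rot": [0,0,0]},
    {"grip": 255,"linear": [1.05,0.185,0],"delta_rot": [0,0,0]},
    {"grip": 255,"linear": [1.2,0.215,0],"delta_rot": [0,0,0]},
    {"grip": 255,"linear": [1.28,0.23,0],"delta_rot": [0,0,0]},
    {"grip": 255,"linear": [1.28,0.23,0],"delta_rot": [0,0,0]},
  ],
)

```text
time: 12.05
ee_pos: [0.5432, -0.0049, 0.0226]
tcp_rot: [-180.0, -0.2, -169.8]
wrist_force: [-11.9, -1.5, 12.2]
opening: 0.0233
grasp_force: 51.4
```

```bash
python3 - <<'E'
from h import *
for n in('side','top','side','top','side','top'):
    p=shot(n); P,h,s,t=edge_h(p,n)
    if n=='side': c=p
cv2.imwrite('pics/side3c.png',cv2.resize(c['color'][190:290,260:440,::-1],None,fx=4,fy=4,interpolation=cv2.INTER_CUBIC))
o=bot.get_obs(); print(o['ee_pos'].round(4),o['tcp_rot'].round(2),o['wrist_force'].round(1))
E
```

```text
side board n 1266 slope [-0.0312  0.0008  0.0335] top at edge 0.0338 lift from slope mm 4.62
top board n 1239 slope [-0.0328  0.0015  0.0325] top at edge 0.0328 lift from slope mm 4.85
side board n 1262 slope [-0.0297  0.001   0.0333] top at edge 0.0336 lift from slope mm 4.4
top board n 1233 slope [-0.0282  0.0002  0.032 ] top at edge 0.0322 lift from slope mm 4.17
side board n 1281 slope [-0.0308  0.0012  0.0333] top at edge 0.0336 lift from slope mm 4.55
top board n 1245 slope [-0.0308 -0.0005  0.0322] top at edge 0.0325 lift from slope mm 4.55
[ 0.5432 -0.005   0.0227] [-1.7999e+02 -1.6000e-01 -1.6975e+02] [-11.4  -1.5  12.4]
```

View pics/side3c.png

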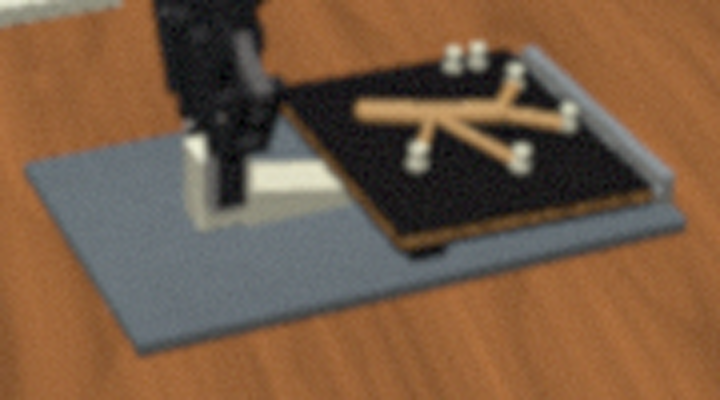

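The crop shows the board edge lifted on the ramp: tip under the edge near (345,195), gripper clear of the board and wedge flat. Lift is about 4.7 mm, so I'll add a final millimetre of push.

Request:
play_rows(
  targets=[
    {"grip": 255,"linear": [0.05,0.01,0],"delta_rot": [0,0,0]},
    {"grip": 255,"linear": [0.1,0.02,0],"delta_rot": [0,0,0]},
    {"grip": 255,"linear": [0.1,0.02,0],"delta_rot": [0,0,0]},
    {"grip": 255,"linear": [0.1,0.02,0],"delta_rot": [0,0,0]},
    {"grip": 255,"linear": [0.1,0.02,0],"delta_rot": [0,0,0]},
  ],
)

```text
time: 12.85
ee_pos: [0.5441, -0.0048, 0.0226]
tcp_rot: [-180.0, -0.2, -169.8]
wrist_force: [-12.8, -2.8, 12.0]
opening: 0.0232
grasp_force: 51.4
```

```bash
python3 - <<'E'
from h import *
for n in('side','top','side','top'): edge_h(shot(n),n)
o=bot.get_obs(); print(o['ee_pos'].round(4),o['wrist_force'].round(1),o['grasp_force'])
print(bot.job_done())
E
```

```text
side board n 1291 slope [-0.0309  0.0011  0.0334] top at edge 0.0337 lift from slope mm 4.57
top board n 1227 slope [-0.0353 -0.0008  0.0325] top at edge 0.0329 lift from slope mm 5.22
side board n 1328 slope [-0.033   0.0007  0.0337] top at edge 0.034 lift from slope mm 4.88
top board n 1233 slope [-0.0331 -0.0014  0.0323] top at edge 0.0327 lift from slope mm 4.9
[ 0.5441 -0.0048  0.0227] [-12.2  -2.9  11.4] 51.360066533088684
the job is handed in; nothing more can be done
None
```

The wedge is under the middle of the board's front edge, lifting it about 5 mm (camera estimates 4.6–5.2 mm); it is still gripped and flat on the base plate, and the job is handed in.

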